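# Clip the cue extension into the rack and tug-test it

### The job

The accessory rack is about to be hung on the wall, so press the loose cue extension straight down into the rack's empty pair of spring clips until it snaps fully home in both. Then, still holding it, pull it straight up with about 8 N and keep that pull for about a second to prove that the clips hold it, without lifting the rack off the counter, and let go with the extension still clipped in. Be gentle with the rack and leave the spare extension, the chalk, the mug and the brush where they are.

Things in the scene. Friction and masses are not known exactly. Their poses are not given: they have to be found in the camera images.
- extension: the loose pool-cue extension: a round wooden handle, 28 mm thick and 210 mm long, a rubber bumper at one end, a steel collar with a brass screw pin (9 mm thick, 18 mm long, beyond the 210 mm) at the other; 130 to 210 g. Lies on the counter at the start. Origin on its axis at mid-length, 14 mm above the counter as it lies; x runs along it towards the pin. Either way round will do in the clips.
- rack: the accessory rack, a dark wooden board 260 mm (its x) by 300 mm (its y), 26 mm thick, lying loose on its back on the counter; 1.9 kg. Two battens, 32 mm wide and 16 mm high, run across it along x at y = -55 and +55 mm and carry four sprung steel clips. Origin at the centre of its underside, z up. Pulled up at the empty bay with about 15 N, the rack begins to lift.
- empty_bay (a point): the rack's empty place, 50 mm to the -x side of the rack's middle: the point where the middle of the extension's axis lies when fully home, 57.5 mm above the counter, 31.5 mm above the board's face. Axes as the rack's: the extension lies along y. The bay's two clips stand 55 mm either side of this point along y; between them there is free room for the fingers.
- clip_a (a point): one of the empty bay's two clips, 55 mm to the +y side of the bay's middle: two upright sprung steel jaws, 18 mm long in y. Origin where the extension's axis lies when home; axes as the rack's. The flared mouth is about 28 mm wide, its rim 23 mm above this point; the neck is 14 mm wide, 12 mm above it. At home the extension sits on the clip's foot, 14 mm below this point.
- clip_b (a point): the other clip of the empty bay, 55 mm to its -y side, made the same. Pressing the extension into both takes up to about 20 N in all, felt from when its axis is 26 mm above home; past the neck the clips pull it down by themselves with up to about 9 N until it sits on their feet. Pulling it out again would take some 20 N.
- full_bay (a point): the other place of the rack, 50 mm to the +x side of the rack's middle, made the same, with the spare extension in it; axes as the rack's
- spare: a shorter cue extension, 170 mm long and 28 mm in diameter, 120 g, clipped in the rack's other bay, axis 100 mm from that of the empty bay; leave it there. Origin on its axis at mid-length, x along it
- chalk: a cube of cue chalk, 22 mm wide and 20 mm high, on the counter; origin at the centre of its underside
- mug: a white mug, 80 mm in diameter and 95 mm high, with a handle, on the counter; origin at the centre of its underside
- brush: a table brush lying bristles down, 220 by 36 mm and 44 mm high, on the counter; origin at the centre of its underside, x along it
- table: the wooden counter that all stands on, its top at height 0
There are look-alikes about, which are no part of the job. Leave any turquoise look-alike of the extension alone.

How it is judged:
By the outcome, as a careful person would: the job done as asked, in the order asked, and still so for the second after the job is handed in, with the robot touching nothing.
It also fails if it takes over 45 s, if anything falls off the work surface, if the arm or the gripper's body presses on something with over 40 N, if the wrist force passes 120 N, or if a joint passes its speed limit or range.

### The arm

A 6-joint arm with a two-finger parallel gripper is mounted at the origin on the work surface. World frame = base frame: x ahead of the robot, y to its left, z up, the work surface at z = 0. Lengths are in mm, angles in rad, forces in N, time in s.
With the tool pointing down it reaches from about 275 to 1000 mm from the base axis. Payload 8.4 kg.
Tool frame: the origin (TCP) lies at the very end of the fingers, on their centre line; the grasp point (between the pads) lies 19 mm behind it; z points along the fingers, y is the line along which they close (so a half turn about z gives the same grasp; the last joint's range is limited). The gripper opens to 85 mm and grips with 20 to 120 N. Pads are 22 mm wide; open, the fingers measure 114 mm over their backs; the gripper's body (76 mm by 85 mm) begins 54 mm behind the grasp point. The pads swing forward as they close: fully open they stand 13 mm farther back than shut.
Start: joints at [-1.175, 0.353, 1.633, -0, 1.155, -0.002], TCP at [242.118, -576.2, 206.281] pointing down, gripper open.
Joint ranges: [-2.63, 2.63], [-0.92, 2.1], [0.06, 2.66], [-1.3, 4.44], [0, 2.69], [-3.02, 3.02]. Speed limits (rad/s): [2.22, 2.22, 2.79, 3.14, 3.14, 3.14].

### API

Orientations are given as [roll, pitch, yaw] about the fixed x, y, z axes, in that order (R = Rz(yaw) Ry(pitch) Rx(roll)).
In Python, from rig import sensors, grab_frame, camera_params, order gives the robot as it stands. The module is installed in compiled form; this text tells all that it offers.
- The arm moves only by the tool move_arm, never from a script. Its argument "motion" is a list of rows, each a list of 7 numbers: the turn, a rotation vector about the tool's x, y, z in a scale on which 1.0 is 4 rad, then the shift along the tool's x, y, z in normalised numbers (1 is 80 cm), then the finger opening in m, from 0 to 0.0854. A call has 1 to 8 rows; each row is the pose to reach, as a shift and turn from the pose commanded when the call began, along the tool's axes at that moment; what a row does not reach only later rows make up. A row lasts 1/8 s, in which the tool goes at most 62.5 mm and 10.7 degrees, less where a joint would pass 70% of its speed; a pose out of reach is approached as far as the arm can. A call with a gripper value outside its range is refused whole. The fingers move at their own pace and stop on an object; "grip_force" is the grip in N (left out, the last holds). Time passes only in rows, so rows that repeat a pose let the fingers close. It gives the time, the measured TCP pose, the force, the opening and the grip force at its end, in the units of the state.
- sensors.sense(): the state, without advancing time (a new reading comes with each control period).
- grab_frame(name): name is "side" or "top"; returns (picture, depth): 420x560x3 uint8, red, green, blue; 420x560 float32, mm along the optical axis (not along the pixel's ray), 0 where there is no reading.
- camera_params(name): a dict with "camera_matrix" (3x3 intrinsics, pixels), "world_from_camera" (4x4, takes a point from camera to world coordinates). Camera axes: x right, y down, z forward; pixel columns grow to the right and rows downward; lengths in mm; the calibration is good to about 2 mm. A picture is of the moment at which its call begins. camera_params takes no time and is no camera call.
- order.sign_off(): hands the job in; it is judged then, once.
The state is a dict: "clock": time; "qpos": joint angles; "qvel": joint speeds; "joint_efforts": joint torques, N m; "eef_pos": TCP position; "tcp_rot": TCP orientation; "contact_force": force on the tool from outside, world axes, zero at the start; "wrist_torque": the same for the moment, N m; "opening": opening from 0.0 (shut) to 1.0 (fully open); "grasp_force": force on a finger pad.
Only numpy, scipy, OpenCV 4.12 (cv2) and the standard library are available. Lean on these libraries where they do the work, as an engineer would, in place of code of your own. Each camera call takes 0.05 s, during which the arm holds its last target. There are 200 camera calls.

## Working session

There is one attempt and no reset: what is moved stays moved. The work goes in short steps, Python scripts to look and compute and a tool call to move; the robot and the scene stay as the last step left them, time stands still between calls to the robot, and variables do not carry over. Pictures are saved under pics/ and viewed, at most 10 in all, crops included, and the job is handed in when it is done.

Besides the shell and the picture viewer there is one more tool, called as name([rows], argument=value, ...), one row to a line, values as JSON. move_arm: Moves the arm, as the interface text tells. Its arguments: {"type":"object","properties":{"motion":{"type":"array","items":{"type":"array","items":{"type":"number"}}},"grip_force":{"type":"number"}},"required":["motion"]}

```bash
mkdir -p pics; cat > h.py <<'E'
import numpy as np, cv2
from rig import sensors, grab_frame, camera_params, order
def save(n,im): cv2.imwrite('pics/'+n+'.png',im[:,:,::-1])
def ray(cam,uv,z):
    p=camera_params(cam);K=np.array(p['camera_matrix']);T=np.array(p['world_from_camera'])
    d=T[:3,:3]@np.linalg.solve(K,[uv[0],uv[1],1.]);o=T[:3,3]
    return o+d*(z-o[2])/d[2]
def cloud(cam,dep):
    p=camera_params(cam);K=np.array(p['camera_matrix']);T=np.array(p['world_from_camera'])
    v,u=np.mgrid[:420,:560];c=np.stack([(u-K[0,2])/K[0,0]*dep,(v-K[1,2])/K[1,1]*dep,dep],-1)
    return c@T[:3,:3].T+T[:3,3]
E
python3 - <<'E'
from h import *
for n in('top','side'):
    im,d=grab_frame(n);save(n,im);np.savez(n,im=im,d=d)
    p=camera_params(n);print(np.round(p['camera_matrix'],1).tolist(),np.round(p['world_from_camera'],3).tolist())
s=sensors.sense();print(s)
E
```

```text
[[514.1, 0.0, 279.1], [0.0, 514.1, 216.1], [0.0, 0.0, 1.0]] [[-0.019, -0.992, 0.125, 389.309], [-1.0, 0.02, 0.012, -126.092], [-0.014, -0.125, -0.992, 1575.597], [0.0, 0.0, 0.0, 1.0]]
[[484.0, 0.0, 278.2], [0.0, 484.0, 214.4], [0.0, 0.0, 1.0]] [[-0.989, -0.077, 0.125, 421.576], [-0.147, 0.521, -0.841, 897.274], [-0.001, -0.85, -0.527, 676.642], [0.0, 0.0, 0.0, 1.0]]
{'clock': 0.1, 'qpos': array([-1.17542004e+00,  3.53573703e-01,  1.63405816e+00, -1.44831660e-05,
        1.15520198e+00, -2.37738628e-03]), 'qvel': array([-0.00049703, -0.00149365, -0.00172876, -0.0004678 ,  0.00090677,
       -0.00058922]), 'joint_efforts': array([-1.49760490e-03, -6.06360984e+01, -3.42820466e+01, -4.01354248e-05,
        4.06455685e-03, -3.07418236e-05]), 'eef_pos': array([ 241.92490465, -575.78224786,  205.64069979]), 'tcp_rot': array([-3.14035143e+00,  1.02922134e-05,  3.97759532e-01]), 'contact_force': array([-0.20568319, -0.03330234, -0.16794789]), 'wrist_torque': array([-0.01977087,  0.03823267, -0.04580954]), 'grasp_force': 0.0, 'opening': 0.9994811209878929}
```

View pics/top.png

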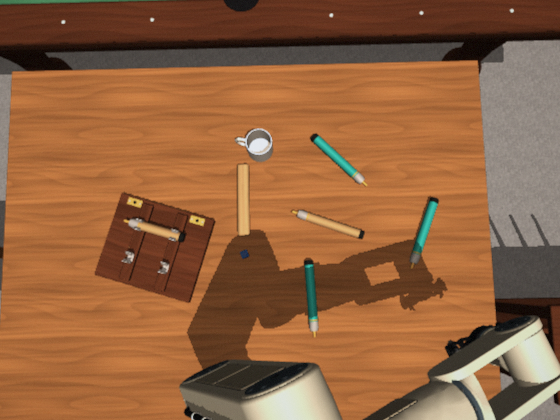

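View pics/side.png

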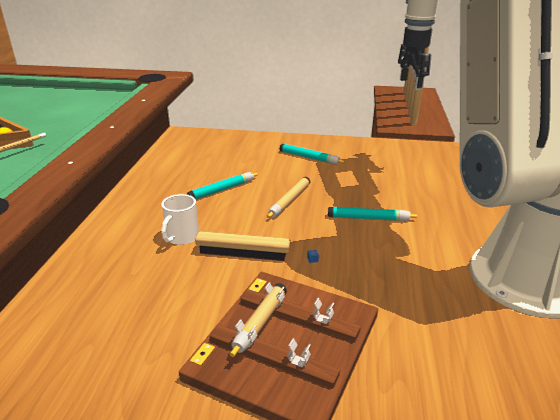

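Candidates (top view): plain wood loose extension (327,224); turquoise look-alikes (340,160), (425,232) and (311,297); spare in the rack (155,229); the brush (243,199). By its description (loose, bare wood, brass pin) I choose the one at (327,224). The empty clips are at (128,257) and (164,267). The crop and measurement follow.

```bash
python3 - <<'E'
from h import *
t=np.load('top.npz');s=np.load('side.npz')
ct=cloud('top',t['d']);cs=cloud('side',s['d'])
def box(c,im,u0,u1,v0,v1,zl,zh):
    m=np.zeros((420,560),bool);m[v0:v1,u0:u1]=1
    return m&(c[...,2]>zl)&(c[...,2]<zh)
print('counter z',np.median(ct[330:350,40:80,2]),np.median(cs[200:240,380:440,2]))
def axis(P,name):
    xy=P[:,:2];c=xy.mean(0);w,V=np.linalg.eigh(np.cov((xy-c).T));a=V[:,1]
    s=(xy-c)@a;q=(xy-c)@V[:,0]
    print(name,len(P),'mean',c.round(1),'dir',a.round(3),np.degrees(np.arctan2(a[1],a[0])).round(2),'ext',s.min().round(1),s.max().round(1),'w',q.min().round(1),q.max().round(1),'mid',(c+a*(s.min()+s.max())/2).round(1),'zmax',np.percentile(P[:,2],98).round(1))
axis(ct[box(ct,0,285,370,200,245,8,40)],'ext top')
axis(cs[box(cs,0,262,314,172,222,8,40)],'ext side')
axis(ct[box(ct,0,115,190,212,245,60,90)],'spare top')
# rack board
P=ct[box(ct,0,85,225,180,310,18,34)]
r=cv2.minAreaRect(P[:,:2].astype(np.float32));print('board',r,len(P))
P=ct[box(ct,0,85,225,180,310,18,90)]
r=cv2.minAreaRect(P[:,:2].astype(np.float32));print('board2',r)
# clips: grey bright pixels
for n,im,c,reg in(('top',t['im'],ct,[(115,142,245,270),(150,178,255,278)]),('side',s['im'],cs,[(308,340,292,330),(283,315,335,372)])):
    for R in reg:
        m=box(c,0,*R,52,95);P=c[m];print(n,R,len(P),'mean',P.mean(0).round(1),'mid',((P.min(0)+P.max(0))/2).round(1),P.max(0).round(1))
a=cv2.resize(t['im'][190:255,280:380],(600,390),interpolation=cv2.INTER_CUBIC)
b=cv2.resize(t['im'][185:310,85:225],None,fx=1.42*2,fy=1.42*2)[:, :]
b=cv2.resize(t['im'][240:285,100:200],(600,270),interpolation=cv2.INTER_CUBIC)
b=cv2.resize(b,(450,202))
a=cv2.resize(a,(600,390));o=np.zeros((592,600,3),np.uint8);o[:390]=a;o[390:,:450]=b;save('crop',o)
E
```

```text
counter z 1.048829281779831 0.8174427986187993
ext top 731 mean [ 557.5 -258.3] dir [0.297 0.955] 72.75 ext -130.3 133.6 w -95.9 84.7 mid [ 558.  -256.7] zmax 34.3
ext side 520 mean [ 561.5 -241.6] dir [0.351 0.936] 69.44 ext -124.1 106.6 w -16.5 10.2 mid [ 558.4 -249.8] zmax 30.2
spare top 555 mean [545.4 256. ] dir [0.302 0.953] 72.4 ext -85.9 102.7 w -16.4 16.4 mid [547.9 264. ] zmax 83.8
board ((497.8233947753906, 270.7458801269531), (302.9179992675781, 260.1031494140625), 72.57252502441406) 6170
board2 ((497.8233947753906, 270.7458801269531), (302.9179992675781, 260.1031494140625), 72.57252502441406)
top (115, 142, 245, 270) 51 mean [465.5 336.4  73.8] mid [465.9 336.8  69.3] [482.2 351.7  86.2]
top (150, 178, 255, 278) 53 mean [434.5 231.7  73.9] mid [441.9 228.   69.8] [468.3 244.8  86.7]
side (308, 340, 292, 330) 148 mean [437.3 237.3  69.6] mid [437.4 235.9  67.7] [455.6 249.3  83.2]
side (283, 315, 335, 372) 188 mean [469.5 342.2  70.3] mid [469.9 341.5  68.2] [487.9 354.2  84.3]
```

View pics/crop.png

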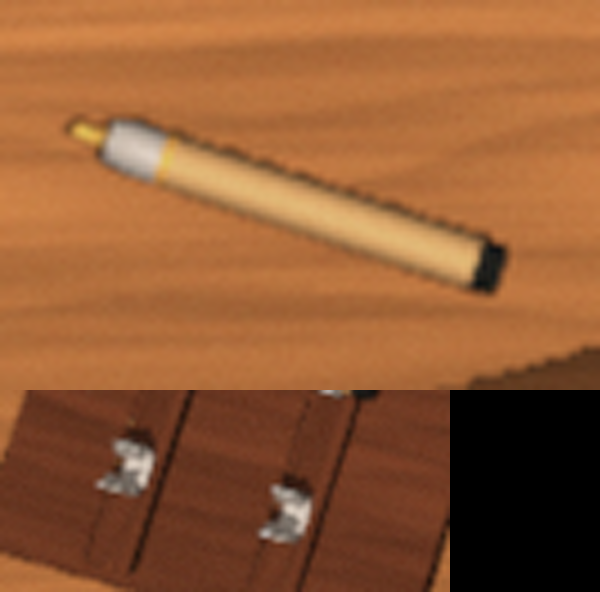

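The crop confirms the bare-wood extension: collar and brass pin on the left at (291,211), rubber bumper on the right at (364,235). The lower part shows both empty clips. Next I refine its pose and work out the first move.

```bash
cat >> h.py <<'E'
from scipy.spatial.transform import Rotation as Ro
def go(x,y,z,yaw_deg,roll=np.pi):
    s=sensors.sense();R=Ro.from_euler('xyz',s['tcp_rot']);T=Ro.from_euler('xyz',[roll,0,np.radians(yaw_deg)])
    print('turn',(R.inv()*T).as_rotvec().round(4),'shift m',(R.inv().apply(np.array([x,y,z])-s['eef_pos'])/1000).round(4))
def comp(c,u0,u1,v0,v1,zl,zh):
    m=np.zeros((420,560),np.uint8);m[v0:v1,u0:u1]=1
    m&=((c[...,2]>zl)&(c[...,2]<zh)).astype(np.uint8)
    n,l,st,_=cv2.connectedComponentsWithStats(m);k=1+np.argmax(st[1:,4]);return c[l==k]
def line(P,name):
    xy=P[:,:2];c=xy.mean(0);w,V=np.linalg.eigh(np.cov((xy-c).T));a=V[:,1]*np.sign(V[1,1]);n=np.array([a[1],-a[0]])
    s=(xy-c)@a;q=(xy-c)@n
    mid=c+a*(s.min()+s.max())/2+n*(q.min()+q.max())/2
    print(name,len(P),'deg',np.degrees(np.arctan2(a[1],a[0])).round(2),'len',np.ptp(s).round(1),'w',np.ptp(q).round(1),'mid',mid.round(1),'mean',c.round(1));return mid,a
E
python3 - <<'E'
from h import *
t=np.load('top.npz');s=np.load('side.npz');ct=cloud('top',t['d']);cs=cloud('side',s['d'])
for z in(14,20): 
    m,a=line(comp(ct,285,370,200,245,z,45),'top');print('body mid',m-9*a)
    m,a=line(comp(cs,262,314,172,222,z,45),'side');print('body mid',m-9*a)
a,b=[ray('top',p,14)[:2] for p in((291.7,211.5),(364,234.5))];d=(a-b)/np.linalg.norm(a-b);print('ray',a,b,np.linalg.norm(a-b),'mid',b+105*d,np.degrees(np.arctan2(d[1],d[0])))
go(559,-257,120,72.6)
E
```

```text
top 629 deg 70.06 len 228.3 w 28.6 mid [ 560.3 -255.4] mean [ 557.  -261.9]
body mid [ 557.24874418 -263.87925131]
side 475 deg 69.41 len 230.7 w 26.8 mid [ 561.3 -250.9] mean [ 561.1 -243.9]
body mid [ 558.16692891 -259.32013766]
top 543 deg 70.17 len 209.2 w 27.5 mid [ 557.2 -262.7] mean [ 556.6 -263.1]
body mid [ 554.15283318 -271.18314487]
side 363 deg 69.87 len 212.2 w 25.7 mid [ 558.9 -258.4] mean [ 560.8 -248.9]
body mid [ 555.79595984 -266.88521366]
ray [ 599.27973096 -146.55396255] [ 524.16899048 -364.75086527] 230.7628906256256 mid [ 558.34531636 -265.46854686] 71.0048075046868
turn [-1.200e-03 -5.000e-04 -8.693e-01] shift m [ 0.4158 -0.171   0.0858]
```

Units first: shifts go in shares of 80 cm and turns go in shares of 4 rad. So 0.413 m is 0.5163, 0.393 m is 0.4913, -0.826 rad is -0.2065.

move_arm([
  [0, 0, -0.0225, 0.0563, -0.0225, 0.015, 0.085],
  [0, 0, -0.055, 0.1313, -0.0525, 0.035, 0.085],
  [0, 0, -0.0875, 0.2063, -0.0838, 0.0563, 0.085],
  [0, 0, -0.1175, 0.2813, -0.1138, 0.075, 0.085],
  [0, 0, -0.15, 0.3563, -0.1438, 0.0938, 0.085],
  [0, 0, -0.18, 0.4313, -0.175, 0.1125, 0.085],
  [0, 0, -0.2, 0.4913, -0.1988, 0.1275, 0.085],
  [0, 0, -0.2065, 0.5163, -0.2088, 0.1325, 0.085],
], grip_force=60)

```text
clock: 1.1
eef_pos: [559.4, -259.6, 99.1]
tcp_rot: [-3.14, -0.0, 1.227]
contact_force: [0.2, -0.4, 0.2]
opening: 0.998
grasp_force: 0.0
```

```bash
python3 - <<'E'
from h import *
s=sensors.sense();print(s['clock'],s['eef_pos'],s['tcp_rot'],s['contact_force'])
go(558,-262,3,70.1)
im,d=grab_frame('side');save('a1',im[100:260,200:400].repeat(3,0).repeat(3,1))
E
```

```text
1.1 [ 559.43166556 -259.59029476   99.06070496] [-3.14028894e+00 -4.57030514e-04  1.22743604e+00] [ 0.15005394 -0.43006443  0.15119502]
turn [-0.0013 -0.0005  0.004 ] shift m [-0.0028 -0.0004  0.0961]
```

View pics/a1.png

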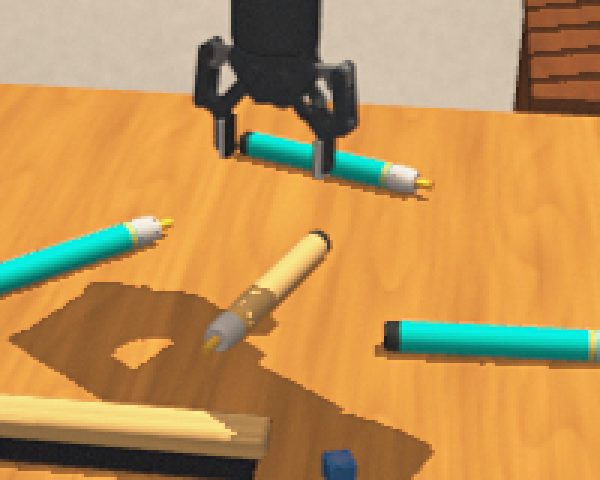

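The open gripper stands above the extension (original side pixel around (290,140)), fingers either side of its axis. I go down in place.

To row units: 0.0955 m is 0.1194, 0.095 m is 0.1188, 0.004 rad is 0.001.

move_arm([
  [-0.0003, 0, 0.001, -0.0013, 0, 0.0313, 0.085],
  [-0.0003, 0, 0.001, -0.0025, 0, 0.0688, 0.085],
  [-0.0003, 0, 0.001, -0.0038, 0, 0.1, 0.085],
  [-0.0003, 0, 0.001, -0.0038, 0, 0.115, 0.085],
  [-0.0003, 0, 0.001, -0.0038, 0, 0.1188, 0.085],
  [-0.0003, 0, 0.001, -0.0038, 0, 0.1194, 0.085],
])

```text
clock: 1.9
eef_pos: [557.6, -265.3, 5.4]
tcp_rot: [3.14, 0.0, 1.22]
contact_force: [0.0, -0.6, -0.6]
opening: 0.995
grasp_force: 0.0
```

move_arm([
  [0, 0, 0, 0, 0, 0, 0.05],
  [0, 0, 0, 0, 0, 0, 0.035],
  [0, 0, 0, 0, 0, 0, 0.02],
  [0, 0, 0, 0, 0, 0, 0.01],
  [0, 0, 0, 0, 0, 0, 0.01],
  [0, 0, 0, 0, 0, 0, 0.01],
], grip_force=60)

```text
clock: 2.65
eef_pos: [557.2, -265.1, 4.8]
tcp_rot: [3.141, 0.0, 1.22]
contact_force: [0.0, 0.7, -0.5]
opening: 0.118
grasp_force: 0.0
```

```bash
python3 - <<'E'
from h import *
im,d=grab_frame('side');im2,d2=grab_frame('top');np.savez('t2',im=im2,d=d2);np.savez('s2',im=im,d=d)
a=cv2.resize(im[140:250,230:350],(480,440),interpolation=cv2.INTER_CUBIC);b=cv2.resize(im2[190:250,285:375],(600,400))[:, :]
b=cv2.resize(im2[190:255,285:365],(320,260));o=np.zeros((440,800,3),np.uint8);o[:,:480]=a;o[:260,480:]=b;save('a2',o);print(sensors.sense())
E
```

```text
{'clock': 2.75, 'qpos': array([-4.46565621e-01,  5.85366698e-01,  1.78463156e+00,  1.53840879e-04,
        7.70763523e-01, -9.56803529e-02]), 'qvel': array([-2.03231448e-06,  7.73822399e-04,  1.71897254e-03,  1.46442814e-03,
       -9.17278561e-04, -7.81221631e-04]), 'joint_efforts': array([-1.07300898e-04, -6.61888504e+01, -2.41947538e+01,  4.19507378e-04,
       -4.22214842e-03, -7.96672424e-06]), 'eef_pos': array([ 557.0832099 , -265.03930804,    4.71191419]), 'tcp_rot': array([ 3.14075534e+00, -2.74033924e-05,  1.21980075e+00]), 'contact_force': array([-0.7077727 , -0.05195532, -0.88700598]), 'wrist_torque': array([-0.01951888,  0.03690517, -0.05617806]), 'grasp_force': 0.0, 'opening': 0.11405327432136571}
```

View pics/a2.png

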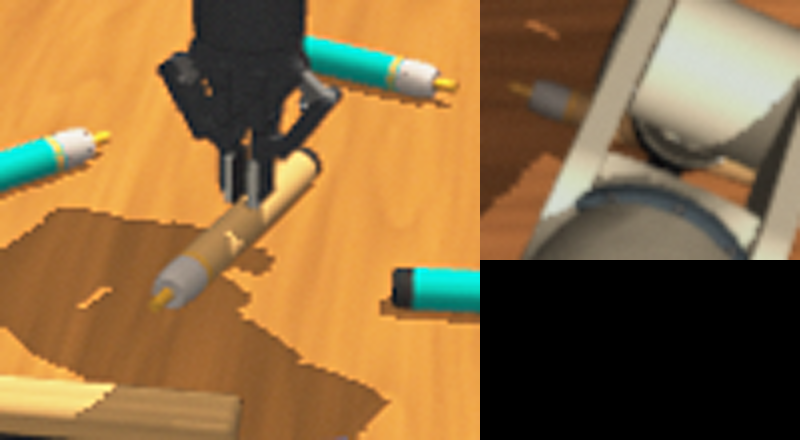

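The side view shows the fingers almost shut at about crop (245,195), drawn over the far-left edge of the extension, which is not between the pads. I measure where both really are.

```bash
python3 - <<'E'
from h import *
s=np.load('s2.npz');cs=cloud('side',s['d']);o=np.load('side.npz')
def proj(n,P):
    p=camera_params(n);T=np.linalg.inv(p['world_from_camera']);c=T[:3,:3]@P+T[:3,3];q=np.array(p['camera_matrix'])@c;return (q[:2]/q[2]).round(1)
print('TCP px',proj('side',np.array([557.1,-265,4.8])))
# wood colour now vs before
for n,x in(('before',o),('now',s)):
    h=cv2.cvtColor(x['im'],cv2.COLOR_RGB2HSV);c=cloud('side',x['d'])
    line(comp(c,262,320,172,222,14,26),n+' 14..26')
    P=comp(c,262,320,172,222,20,34);line(P,n)
# fingertip pixels
m=(s['im'][...].max(2)<110)
for v in range(174,196,2): print(v,[(u,cs[v,u].round(0).astype(int).tolist()) for u in (286,289,292,295)])
E
```

```text
TCP px [291.6 198.2]
before 14..26 250 deg 68.14 len 230.8 w 25.1 mid [ 559.3 -250.2] mean [ 559.5 -236.8]
before 363 deg 69.87 len 212.2 w 25.7 mid [ 558.9 -258.4] mean [ 560.8 -248.9]
now 14..26 251 deg 68.44 len 228.7 w 24.7 mid [ 559.5 -251.2] mean [ 560.  -235.2]
now 319 deg 68.96 len 214.5 w 25.8 mid [ 558.5 -257.6] mean [ 562.2 -243.2]
174 [(286, [572, -256, 84]), (289, [565, -265, 80]), (292, [556, -253, 86]), (295, [547, -247, 90])]
176 [(286, [573, -260, 75]), (289, [565, -262, 75]), (292, [555, -251, 81]), (295, [547, -250, 82])]
178 [(286, [572, -258, 70]), (289, [565, -264, 68]), (292, [555, -252, 75]), (295, [547, -247, 78])]
180 [(286, [573, -261, 63]), (289, [422, 897, 677]), (292, [556, -256, 67]), (295, [547, -254, 68])]
182 [(286, [572, -259, 58]), (289, [564, -258, 59]), (292, [555, -252, 63]), (295, [548, -258, 60])]
184 [(286, [572, -254, 54]), (289, [564, -259, 52]), (292, [555, -251, 57]), (295, [547, -256, 55])]
186 [(286, [572, -259, 45]), (289, [564, -261, 45]), (292, [555, -252, 50]), (295, [547, -257, 49])]
188 [(286, [572, -257, 40]), (289, [564, -261, 39]), (292, [555, -250, 45]), (295, [547, -256, 43])]
190 [(286, [580, -319, 0]), (289, [564, -264, 31]), (292, [555, -254, 37]), (295, [546, -250, 40])]
192 [(286, [578, -305, 0]), (289, [563, -256, 29]), (292, [556, -261, 27]), (295, [548, -267, 24])]
194 [(286, [570, -243, 29]), (289, [562, -246, 28]), (292, [555, -253, 25]), (295, [547, -257, 23])]
```

```bash
python3 - <<'E'
from h import *
def proj(n,P):
    p=camera_params(n);T=np.linalg.inv(p['world_from_camera']);c=T[:3,:3]@P+T[:3,3];q=np.array(p['camera_matrix'])@c;return (q[:2]/q[2]).round(1)
for z in(99,112,125,140):
    print(z,[proj('side',np.array([559.4+s*44,-259.6-s*16,z])) for s in(1,-1)],'seen (275,152),(307,159)')
for z in(5,20,30,40): print(z,proj('side',np.array([557.1,-265,z])),proj('side',np.array([557.1+3,-265+10,z])))
s=np.load('s2.npz')['im'];print(s[184:200,284:302].mean(2).astype(int))
a=sensors.sense();print(a['clock'],a['eef_pos'])
E
```

```text
99 [array([275.6, 164.9]), array([306.8, 172.3])] seen (275,152),(307,159)
112 [array([275.6, 160.5]), array([306.9, 167.9])] seen (275,152),(307,159)
125 [array([275.6, 156.1]), array([307.1, 163.4])] seen (275,152),(307,159)
140 [array([275.6, 151. ]), array([307.3, 158.2])] seen (275,152),(307,159)
5 [291.6 198.1] [290.1 199.8]
20 [291.7 193.4] [290.1 195.1]
30 [291.7 190.3] [290.2 191.9]
40 [291.8 187.1] [290.2 188.7]
[[114  47 103 119  28  33  34  68 117 123  80  41  41  29 112 199 207 202]
 [118  47 102 121  32  35  30  65 117 121  81  41  41  27 114 199 203 197]
 [144  53 101 118  31  33  32  67 114 124  80  42  44  30 108 191 200 192]
 [147  87 119 118  32  30  31  64 113 122  82  37  42  41 111 184 194 184]
 [154 141 138 117  28  33  51  84 114 120  66  38  42  91 168 198 184 171]
 [158 161 135 112  25  49 116 159 111 119  66  42  91 167 199 185 170 152]
 [159 157 136 118  49  90 124 103 111 121  84  95 170 198 185 170 149 122]
 [161 162 158 145 111 129 125 110 112 123 110 155 201 185 169 151 122  94]
 [161 162 150 124 126 130 136 129 115 124 117 146 186 170 148 122  92  83]
 [162 154 126 127 131 134 136 132 128 125 118 137 173 149 122  93  85 122]
 [139 118 125 129 133 135 133 128 125 119 114 124 151 123  90  86 120 157]
 [118 128 129 134 135 132 127 124 118 114 107 110 125  92  86 118 154 152]
 [126 130 136 135 131 127 123 116 114 106 100  94  93  86 122 153 152 153]
 [131 135 138 146 125 123 119 114 108 101  92  85  89 124 156 151 152 153]
 [135 135 165 197 131 115 113 106  99  92  84  88 125 159 152 151 153 154]
 [134 130 122 152 186 119 111  97  92  88  89 126 159 157 154 152 154 155]]
2.75 [ 557.0832099  -265.03930804    4.71191419]
```

The seen fingertips sit about 27 mm higher than the reported TCP (open: 138 against 112; now: about 33 against 6). The extension hasn't moved. I trust the cameras over the reported height, open up and go lower in small steps, watching the force.

To row units: 0.012 m is 0.015, 0.006 m is 0.0075.

move_arm([
  [0, 0, 0, 0, 0, 0, 0.06],
  [0, 0, 0, 0.0025, 0, 0, 0.06],
  [0, 0, 0, 0.0038, 0, 0, 0.06],
  [0, 0, 0, 0.0038, 0, 0.0075, 0.06],
  [0, 0, 0, 0.0038, 0, 0.015, 0.06],
  [0, 0, 0, 0.0038, 0, 0.015, 0.06],
])

```text
clock: 3.5
eef_pos: [557.6, -262.0, -8.0]
tcp_rot: [-3.141, -0.0, 1.22]
contact_force: [-0.1, 0.2, -0.6]
opening: 0.702
grasp_force: 0.0
```

```bash
python3 - <<'E'
from h import *
s=sensors.sense();print(s['clock'],s['eef_pos'],s['contact_force'],s['opening'])
im,d=grab_frame('side');save('a3',cv2.resize(im[140:240,230:350],(720,600),interpolation=cv2.INTER_CUBIC));c=cloud('side',d)
# left finger (far side +x) column profile down to its tip
for u in range(278,286): 
    col=[(v,c[v,u].round(0).astype(int).tolist()) for v in range(176,202) if c[v,u,2]>3 and c[v,u,1]<-240 and im[v,u].max()<150]
    print(u,col[-1] if col else None)
E
```

```text
3.5 [ 557.6457574  -262.0176763    -8.04331192] [-0.14210359  0.19266511 -0.56919163] 0.7016920797846995
278 (190, [595, -261, 30])
279 (197, [593, -269, 4])
280 (191, [590, -264, 25])
281 (190, [588, -271, 25])
282 (189, [585, -272, 28])
283 (183, [584, -284, 40])
284 None
285 None
```

View pics/a3.png

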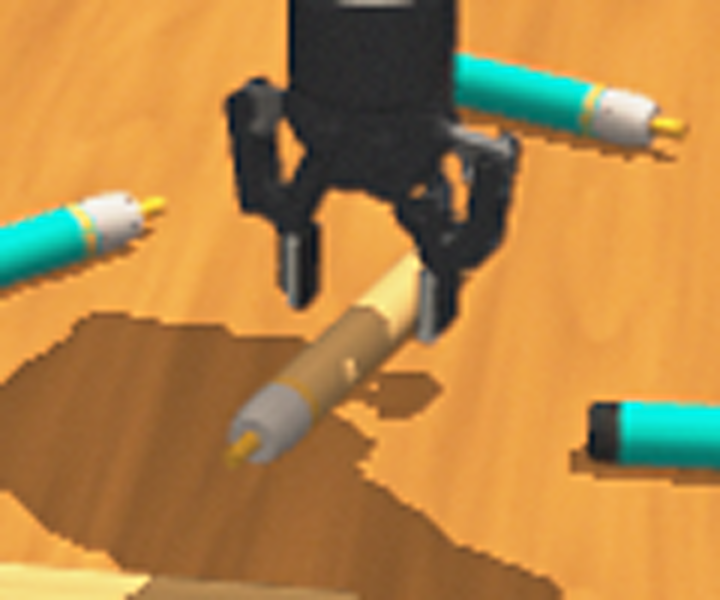

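The fingers now straddle the extension (tips at crop (300,305) and (430,340)), at about z = 25, with no table contact. I go 16 mm further down and close.

To row units: 0.016 m is 0.02, 0.012 m is 0.015.

move_arm([
  [0, 0, 0, 0, 0, 0.0075, 0.06],
  [0, 0, 0, 0, 0, 0.015, 0.06],
  [0, 0, 0, 0, 0, 0.02, 0.06],
  [0, 0, 0, 0, 0, 0.02, 0.06],
])

```text
clock: 4.05
eef_pos: [557.9, -262.1, -23.7]
tcp_rot: [3.141, -0.0, 1.22]
contact_force: [0.1, -0.8, -0.7]
opening: 0.702
grasp_force: 0.0
```

move_arm([
  [0, 0, 0, 0, 0, 0, 0.04],
  [0, 0, 0, 0, 0, 0, 0.03],
  [0, 0, 0, 0, 0, 0, 0.02],
  [0, 0, 0, 0, 0, 0, 0.01],
  [0, 0, 0, 0, 0, 0, 0.01],
], grip_force=60)

```text
clock: 4.68
eef_pos: [558.6, -262.4, -22.7]
tcp_rot: [3.14, 0.0, 1.22]
contact_force: [0.3, 0.5, 5.4]
opening: 0.302
grasp_force: 58.9
```

To row units: -0.06 m is -0.075, -0.01 m is -0.0125.

move_arm([
  [0, 0, 0, 0, 0, -0.0038, 0.01],
  [0, 0, 0, 0, 0, -0.0125, 0.01],
  [0, 0, 0, 0, 0, -0.0313, 0.01],
  [0, 0, 0, 0, 0, -0.0563, 0.01],
  [0, 0, 0, 0, 0, -0.075, 0.01],
  [0, 0, 0, 0, 0, -0.075, 0.01],
])

```text
clock: 5.42
eef_pos: [559.4, -262.8, 38.8]
tcp_rot: [3.137, 0.0, 1.22]
contact_force: [1.0, -0.4, -2.3]
opening: 0.3
grasp_force: 59.1
```

```bash
python3 - <<'E'
from h import *
s=sensors.sense();print(s['clock'],s['eef_pos'],s['tcp_rot'],s['contact_force'],s['wrist_torque'],s['opening'],s['grasp_force'])
im,d=grab_frame('side');save('a4',cv2.resize(im[130:230,230:350],(720,600),interpolation=cv2.INTER_CUBIC))
E
```

```text
5.425 [ 559.36778292 -262.79169489   38.82312935] [3.13730188e+00 2.73522464e-04 1.21977831e+00] [ 0.95324844 -0.40118896 -2.3374481 ] [-0.00399343  0.03499246  0.04762167] 0.2999457510631626 59.09989893436432
```

View pics/a4.png

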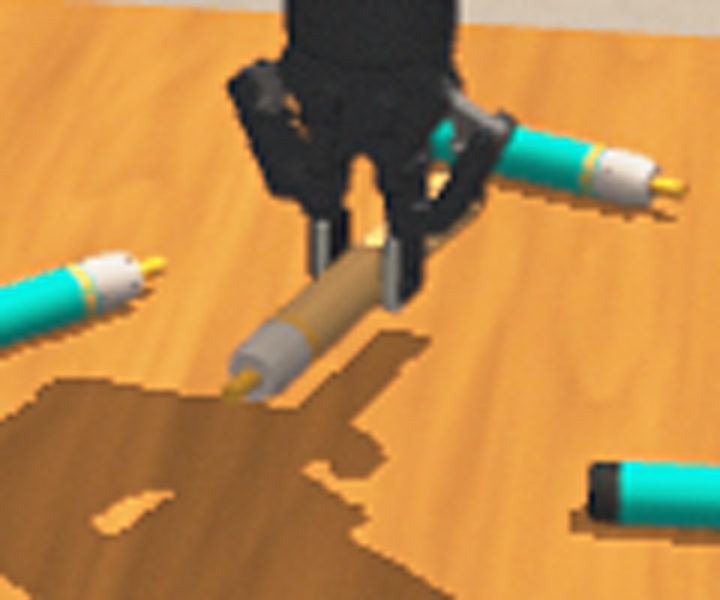

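The extension is held at mid-length (fingers at crop (325,250) and (400,280)) and clear of the counter. I raise the grip force a little and carry it across, higher than the clips.

To row units: 0.3 m is 0.375, 0.255 m is 0.3188.

move_arm([
  [0, 0, 0, 0.0125, -0.0075, -0.0313, 0.01],
  [0, 0, 0, 0.05, -0.03, -0.0625, 0.01],
  [0, 0, 0, 0.1, -0.0613, -0.0813, 0.01],
  [0, 0, 0, 0.15, -0.0913, -0.0875, 0.01],
  [0, 0, 0, 0.2063, -0.1263, -0.0875, 0.01],
  [0, 0, 0, 0.2625, -0.16, -0.0875, 0.01],
  [0, 0, 0, 0.3188, -0.195, -0.0875, 0.01],
  [0, 0, 0, 0.375, -0.2288, -0.0875, 0.01],
], grip_force=80)

```text
clock: 6.48
eef_pos: [488.4, 83.9, 106.1]
tcp_rot: [3.141, 0.0, 1.22]
contact_force: [0.6, 0.3, -2.0]
opening: 0.297
grasp_force: 80.8
```

To row units: 0.178 m is 0.2225, 0.176 m is 0.22, -0.046 rad is -0.0115.

move_arm([
  [0, 0, -0.0013, 0.0563, -0.0338, 0, 0.01],
  [0, 0, -0.0038, 0.1063, -0.065, 0, 0.01],
  [0, 0, -0.0063, 0.15, -0.0913, 0, 0.01],
  [0, 0, -0.0088, 0.1875, -0.1138, 0, 0.01],
  [0, 0, -0.0108, 0.21, -0.1288, 0, 0.01],
  [0, 0, -0.0115, 0.22, -0.1338, 0, 0.01],
  [0, 0, -0.0115, 0.2225, -0.1356, 0, 0.01],
  [0, 0, -0.0115, 0.2225, -0.1356, 0, 0.01],
])

```text
clock: 7.48
eef_pos: [448.7, 286.2, 106.3]
tcp_rot: [3.141, 0.001, 1.265]
contact_force: [-0.4, 0.7, -3.4]
opening: 0.299
grasp_force: 80.8
```

```bash
python3 - <<'E'
from h import *
s=sensors.sense();print(s['clock'],s['eef_pos'],s['tcp_rot'],s['contact_force'],s['opening'],s['grasp_force'])
im,d=grab_frame('side');c=cloud('side',d);np.savez('s5',im=im,d=d);im2,d2=grab_frame('top');np.savez('t5',im=im2,d=d2);
o=np.zeros((420,800,3),np.uint8);o[:,:400]=cv2.resize(im[200:400,170:360],(400,420));o[:,400:]=cv2.resize(im2[185:310,80:200],(400,420));save('a5',o)
go(450.5,286,s['eef_pos'][2],72.5)
E
```

```text
7.475 [448.72909642 286.16446388 106.29793845] [3.14083546e+00 5.71591665e-04 1.26522625e+00] [-0.40240075  0.66359983 -3.37046292] 0.29937525582946856 80.81431746482849
turn [ 0.0009  0.0004 -0.0004] shift m [0.0004 0.0016 0.0001]
```

View pics/a5.png

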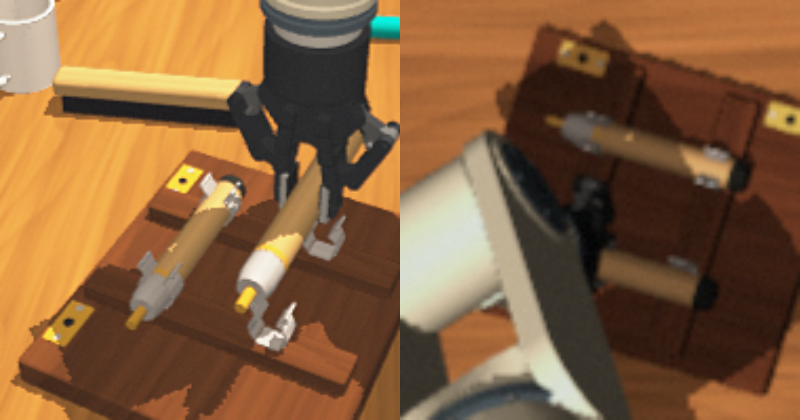

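Held extension at left-crop (280,240), hanging over the empty clips (325,240) and (270,325). The spare is undisturbed in its own clips. I now fit cylinders of 14 mm radius to both extensions to get their relative pose.

```bash
cat >> h.py <<'E'
from scipy.optimize import least_squares
def cyl(c,xy0,ang,s0,s1,z0,z1,name,r=14.,qmax=22):
    a=np.array([np.cos(np.radians(ang)),np.sin(np.radians(ang))]);n=np.array([a[1],-a[0]])
    P=c.reshape(-1,3);s=(P[:,:2]-xy0)@a;q=(P[:,:2]-xy0)@n
    k=(s>s0)&(s<s1)&(abs(q)<qmax)&(P[:,2]>z0)&(P[:,2]<z1);s,q,z=s[k],q[k],P[k,2]
    f=lambda p:np.hypot(q-p[0]-p[1]*s,z-p[2]-p[3]*s)-r
    R=least_squares(f,[0,0,(z0+z1)/2-5,0],loss='soft_l1',f_scale=1.5);p=R.x
    print(name,k.sum(),'axis at s=0: q %.1f z %.1f  yaw %.2f slope %.3f'%(p[0],p[2],ang-np.degrees(p[1]),p[3]),'rms',np.median(abs(f(p))).round(2),'xy',(xy0+n*p[0]).round(1));return p
E
python3 - <<'E'
from h import *
c=cloud('side',np.load('s5.npz')['d']);t=cloud('top',np.load('t5.npz')['d']);t0=cloud('top',np.load('top.npz')['d']);c0=cloud('side',np.load('side.npz')['d'])
H=np.array([448.7,286.2]);S=np.array([545.5,256.])
cyl(c,H,72.5,25,90,115,165,'held side');cyl(t,H,72.5,-95,-25,115,165,'held top')
for n,x in(('side',c),('side0',c0),('top',t),('top0',t0)): cyl(x,S,72.5,-40,40,58,85,'spare '+n)
a=np.array([np.cos(np.radians(72.5)),np.sin(np.radians(72.5))])
# held ends along the axis
for n,x in(('side',c),('top',t)):
    P=x.reshape(-1,3);n_=np.array([a[1],-a[0]]);q=(P[:,:2]-H)@n_;k=(abs(q)<12)&(P[:,2]>125)&(P[:,2]<165);s=(P[k,:2]-H)@a;s=s[abs(s)<160];print(n,'s',np.percentile(s,[.5,1,99,99.5]).round(0),s.min(),s.max())
# board ends along y and spare ends in the side view
r=cv2.minAreaRect(comp(c,150,400,240,420,20,33)[:,:2].astype(np.float32));print(r)
r=cv2.minAreaRect(comp(c0,150,400,240,420,20,33)[:,:2].astype(np.float32));print(r)
E
```

```text
held side 565 axis at s=0: q 0.8 z 142.8  yaw 72.31 slope -0.004 rms 0.45 xy [449.5 286. ]
held top 252 axis at s=0: q -3.3 z 127.7  yaw 75.89 slope -0.455 rms 4.02 xy [445.5 287.2]
spare side 493 axis at s=0: q 2.7 z 57.3  yaw 72.62 slope -0.002 rms 0.58 xy [548.1 255.2]
spare side0 486 axis at s=0: q 2.7 z 57.4  yaw 72.45 slope 0.001 rms 0.59 xy [548.1 255.2]
spare top 252 axis at s=0: q -0.4 z 58.5  yaw 73.98 slope 0.009 rms 1.42 xy [545.1 256.1]
spare top0 249 axis at s=0: q -0.3 z 58.9  yaw 73.51 slope 0.002 rms 1.72 xy [545.3 256.1]
side s [-91. -86. 124. 125.] -95.71166322775784 125.64244750261318
top s [-107. -107.  -10.   -9.] -107.04302761625698 -6.267217887328119
((500.99847412109375, 272.87652587890625), (302.5033874511719, 260.31866455078125), 72.60772705078125)
((500.85760498046875, 272.79095458984375), (303.9168395996094, 260.1401672363281), 72.42838287353516)
```

The held axis is level at z = 142.8 (reported TCP z 106.3) and lies 3.3 mm to the -x side of the bay line. Home is 57.4, so reported z should be about 21 there, with first clip contact at about 47. I correct sideways and go down to just above the clips.

To row units: 0.053 m is 0.0663, 0.05 m is 0.0625.

move_arm([
  [0, 0, 0, 0.0025, 0.0025, 0.0025, 0.01],
  [0, 0, 0, 0.0038, 0.0041, 0.0125, 0.01],
  [0, 0, 0, 0.0038, 0.0041, 0.0313, 0.01],
  [0, 0, 0, 0.0038, 0.0041, 0.05, 0.01],
  [0, 0, 0, 0.0038, 0.0041, 0.0625, 0.01],
  [0, 0, 0, 0.0038, 0.0041, 0.0663, 0.01],
  [0, 0, 0, 0.0038, 0.0041, 0.0663, 0.01],
])

```text
clock: 8.45
eef_pos: [452.8, 288.7, 53.3]
tcp_rot: [3.141, 0.0, 1.266]
contact_force: [-0.8, -0.7, -1.4]
opening: 0.294
grasp_force: 80.8
```

```bash
python3 - <<'E'
from h import *
s=sensors.sense();print(s['clock'],s['eef_pos'],s['tcp_rot'],s['contact_force'],s['wrist_torque'])
im,d=grab_frame('side');c=cloud('side',d)
H=s['eef_pos'][:2];cyl(c,H,72.5,72,90,62,115,'held collar');cyl(c,H,72.5,22,42,62,115,'held inner');cyl(c,H,72.5,22,90,62,115,'held all')
p=cyl(c,np.array([545.5,256.]),72.5,-40,40,58,85,'spare')
n=np.array([np.sin(np.radians(72.5)),-np.cos(np.radians(72.5))]);print('q of bay line vs H',((np.array([545.5,256.])+n*p[0]-100*n)-H)@n)
save('a6',cv2.resize(im[240:390,230:380],(600,600),interpolation=cv2.INTER_CUBIC))
E
```

```text
8.45 [452.79977005 288.73830911  53.33312768] [3.14076979e+00 2.55206295e-04 1.26585604e+00] [-0.84103137 -0.66426606 -1.37574488] [-0.0029144  -0.01622234  0.02172115]
held collar 169 axis at s=0: q 1.3 z 91.7  yaw 72.67 slope -0.025 rms 0.59 xy [454.  288.4]
held inner 159 axis at s=0: q 1.2 z 89.5  yaw 72.77 slope 0.004 rms 0.53 xy [453.9 288.4]
held all 645 axis at s=0: q 0.6 z 89.2  yaw 72.40 slope 0.003 rms 0.72 xy [453.3 288.6]
spare 492 axis at s=0: q 2.7 z 57.4  yaw 72.39 slope -0.003 rms 0.57 xy [548.1 255.2]
q of bay line vs H 0.949727820381158
```

View pics/a6.png

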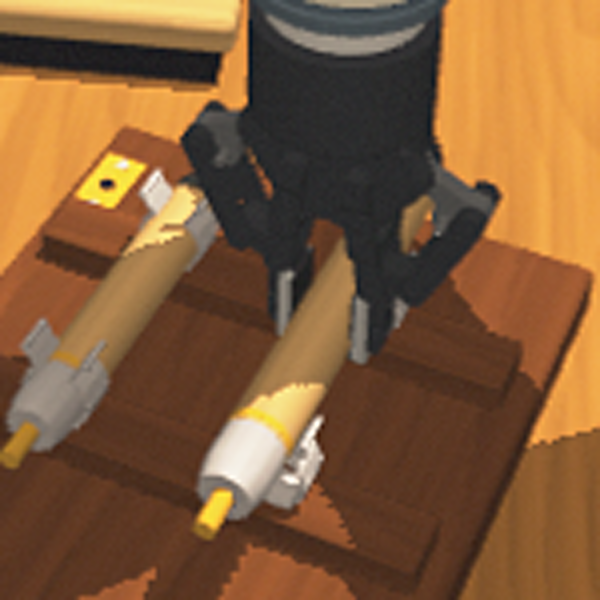

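The extension is lined up over the bay (collar over clip A at (250,470)), sideways error under 0.5 mm, axis 32 mm above home. I press down slowly.

To row units: 0.012 m is 0.015, 0.01 m is 0.0125.

move_arm([
  [0, 0, 0, 0, 0, 0.0038, 0.01],
  [0, 0, 0, 0, 0, 0.0075, 0.01],
  [0, 0, 0, 0, 0, 0.01, 0.01],
  [0, 0, 0, 0, 0, 0.0125, 0.01],
  [0, 0, 0, 0, 0, 0.015, 0.01],
])

```text
clock: 9.12
eef_pos: [454.3, 289.6, 42.9]
tcp_rot: [3.138, -0.002, 1.266]
contact_force: [-1.2, -1.3, 16.3]
opening: 0.296
grasp_force: 83.1
```

To row units: 0.006 m is 0.0075, 0.002 m is 0.0025.

move_arm([
  [0, 0, 0, 0, 0, 0.0025, 0.01],
  [0, 0, 0, 0, 0, 0.005, 0.01],
  [0, 0, 0, 0, 0, 0.0075, 0.01],
])

```text
clock: 9.5
eef_pos: [454.3, 289.8, 36.9]
tcp_rot: [3.138, -0.003, 1.266]
contact_force: [-0.5, 0.3, 8.9]
opening: 0.3
grasp_force: 82.3
```

To row units: 0.006 m is 0.0075, 0.004 m is 0.005.

move_arm([
  [0, 0, 0, 0, 0, 0.0025, 0.01],
  [0, 0, 0, 0, 0, 0.005, 0.01],
  [0, 0, 0, 0, 0, 0.0075, 0.01],
])

```text
clock: 9.88
eef_pos: [453.1, 288.9, 29.6]
tcp_rot: [3.14, -0.0, 1.266]
contact_force: [-0.7, 1.0, 0.2]
opening: 0.295
grasp_force: 81.3
```

To row units: 0.006 m is 0.0075, 0.004 m is 0.005.

move_arm([
  [0, 0, 0, 0, 0, 0.0025, 0.01],
  [0, 0, 0, 0, 0, 0.005, 0.01],
  [0, 0, 0, 0, 0, 0.0075, 0.01],
])

```text
clock: 10.25
eef_pos: [452.2, 288.2, 22.7]
tcp_rot: [3.142, 0.001, 1.266]
contact_force: [0.6, -0.6, -8.2]
opening: 0.299
grasp_force: 80.4
```

To row units: 0.002 m is 0.0025, 0.001 m is 0.0013.

move_arm([
  [0, 0, 0, 0, 0, 0.0013, 0.01],
  [0, 0, 0, 0, 0, 0.0025, 0.01],
  [0, 0, 0, 0, 0, 0.0025, 0.01],
])

```text
clock: 10.62
eef_pos: [452.4, 288.4, 21.1]
tcp_rot: [3.141, 0.001, 1.266]
contact_force: [1.0, -0.3, -11.5]
opening: 0.301
grasp_force: 80.0
```

To row units: 0.001 m is 0.0013.

move_arm([
  [0, 0, 0, 0, 0, 0.0013, 0.01],
  [0, 0, 0, 0, 0, 0.0013, 0.01],
])

```text
clock: 10.88
eef_pos: [452.6, 288.5, 20.8]
tcp_rot: [3.141, 0.0, 1.266]
contact_force: [-2.9, -1.6, -0.9]
opening: 0.298
grasp_force: 81.5
```

To row units: 0.001 m is 0.0013.

move_arm([
  [0, 0, 0, 0, 0, 0.0013, 0.01],
  [0, 0, 0, 0, 0, 0.0013, 0.01],
])

```text
clock: 11.12
eef_pos: [452.6, 288.5, 20.7]
tcp_rot: [3.141, 0.0, 1.266]
contact_force: [-5.9, -5.4, 13.4]
opening: 0.297
grasp_force: 83.1
```

```bash
python3 - <<'E'
from h import *
s=sensors.sense();print(s['clock'],s['eef_pos'],s['tcp_rot'],s['contact_force'],s['wrist_torque'])
im,d=grab_frame('side');c=cloud('side',d)
H=s['eef_pos'][:2];cyl(c,H,72.5,22,44,45,85,'held inner');cyl(c,H,72.5,20,100,45,75,'held all')
cyl(c,np.array([545.5,256.]),72.5,-40,40,45,85,'spare')
E
```

```text
11.125 [452.6286695  288.54750817  20.66713486] [3.14086407e+00 3.58283920e-04 1.26571859e+00] [-5.93910963 -5.43828325 13.38646734] [-0.77606159  1.19349241 -0.02544032]
held inner 157 axis at s=0: q 1.5 z 57.9  yaw 73.63 slope -0.020 rms 0.55 xy [454.1 288.1]
held all 700 axis at s=0: q 0.5 z 58.0  yaw 72.18 slope -0.012 rms 0.71 xy [453.1 288.4]
spare 525 axis at s=0: q 2.8 z 57.4  yaw 72.50 slope 0.001 rms 0.56 xy [548.2 255.1]
```

```bash
python3 - <<'E'
from h import *
H=np.array([453.1,288.4])
for n in('top','side'):
    D=np.median([grab_frame(n)[1] for _ in range(5)],0);c=cloud(n,D)
    a=np.array([np.cos(np.radians(72.5)),np.sin(np.radians(72.5))]);nn=np.array([a[1],-a[0]])
    for nm,X in(('held',H),('spare',np.array([546.5,256.]))):
        P=c.reshape(-1,3);s=(P[:,:2]-X)@a;q=(P[:,:2]-X)@nn
        for s0 in range(-110,110,20):
            k=(s>s0)&(s<s0+20)&(abs(q)<6)&(P[:,2]>40);z=P[k,2]
            if k.sum()>5: print(n,nm,s0,k.sum(),'top z med %.1f'%np.median(z),end=' | ')
        print()
s=sensors.sense();print(s['clock'],s['contact_force'],s['eef_pos'])
E
```

```text
top held -110 151 top z med 466.1 | top held -90 90 top z med 510.5 | top held -70 32 top z med 72.2 | top held -50 69 top z med 189.9 | top held -30 79 top z med 429.9 | top held -10 47 top z med 432.3 | top held 10 42 top z med 428.3 | top held 30 28 top z med 418.5 | 
top spare -90 29 top z med 70.7 | top spare -70 26 top z med 72.0 | top spare -50 27 top z med 71.6 | top spare -30 28 top z med 71.7 | top spare -10 28 top z med 72.0 | top spare 10 27 top z med 72.2 | top spare 30 28 top z med 71.8 | top spare 50 27 top z med 71.7 | top spare 70 23 top z med 69.8 | top spare 90 12 top z med 62.6 | 
side held -110 17 top z med 540.7 | side held -90 390 top z med 493.5 | side held -70 538 top z med 468.0 | side held -30 51 top z med 72.2 | side held -10 124 top z med 121.3 | side held 10 227 top z med 138.8 | side held 30 906 top z med 277.4 | side held 50 199 top z med 385.3 | side held 70 73 top z med 70.5 | side held 90 119 top z med 68.6 | 
side spare -70 13 top z med 70.8 | side spare -50 51 top z med 71.0 | side spare -30 49 top z med 70.9 | side spare -10 57 top z med 70.7 | side spare 10 58 top z med 70.7 | side spare 30 58 top z med 71.0 | side spare 50 62 top z med 70.9 | side spare 70 109 top z med 68.4 | side spare 90 54 top z med 60.7 | 
11.675 [-6.24946678 -4.75203696 12.8071196 ] [452.61485648 288.55031432  20.66190042]
```

Both ends are home: the top surface at clip B's side is 72.2 against the spare's 71.8, and at clip A's side 70.5 against 70.7. I ease off, then build up the pull.

To row units: -0.001 m is -0.0013, -0.0005 m is -0.0006.

move_arm([
  [0, 0, 0, 0, 0, -0.0006, 0.01],
  [0, 0, 0, 0, 0, -0.0013, 0.01],
  [0, 0, 0, 0, 0, -0.0013, 0.01],
])

```text
clock: 12.05
eef_pos: [452.6, 288.5, 20.7]
tcp_rot: [3.141, 0.0, 1.266]
contact_force: [-5.1, -3.6, 4.9]
opening: 0.296
grasp_force: 81.6
```

To row units: -0.0003 m is -0.0004.

move_arm([
  [0, 0, 0, 0, 0, -0.0004, 0.01],
  [0, 0, 0, 0, 0, -0.0004, 0.01],
])

```text
clock: 12.3
eef_pos: [452.6, 288.5, 20.8]
tcp_rot: [3.141, 0.0, 1.266]
contact_force: [-4.1, -3.3, 0.6]
opening: 0.297
grasp_force: 81.5
```

To row units: -0.0005 m is -0.0006, -0.0003 m is -0.0004.

move_arm([
  [0, 0, 0, 0, 0, -0.0004, 0.01],
  [0, 0, 0, 0, 0, -0.0006, 0.01],
  [0, 0, 0, 0, 0, -0.0006, 0.01],
])

```text
clock: 12.68
eef_pos: [452.6, 288.5, 20.8]
tcp_rot: [3.141, 0.001, 1.266]
contact_force: [-1.8, -3.4, -9.8]
opening: 0.295
grasp_force: 80.7
```

The pull is now 9.8 N at the wrist, about 8 N on the clips after the extension's weight. I hold it.

move_arm([
  [0, 0, 0, 0, 0, 0, 0.01],
  [0, 0, 0, 0, 0, 0, 0.01],
])

```text
clock: 12.92
eef_pos: [452.6, 288.5, 20.9]
tcp_rot: [3.141, 0.001, 1.266]
contact_force: [-1.6, -2.9, -14.5]
opening: 0.298
grasp_force: 80.2
```

move_arm([
  [0, 0, 0, 0, 0, 0, 0.01],
  [0, 0, 0, 0, 0, 0, 0.01],
  [0, 0, 0, 0, 0, 0, 0.01],
  [0, 0, 0, 0, 0, 0, 0.01],
])

```text
clock: 13.42
eef_pos: [452.7, 288.7, 21.2]
tcp_rot: [3.141, 0.0, 1.266]
contact_force: [-0.9, -1.1, -15.5]
opening: 0.295
grasp_force: 79.8
```

move_arm([
  [0, 0, 0, 0, 0, 0, 0.01],
  [0, 0, 0, 0, 0, 0, 0.01],
  [0, 0, 0, 0, 0, 0, 0.01],
  [0, 0, 0, 0, 0, 0, 0.01],
])

```text
clock: 13.92
eef_pos: [452.8, 288.7, 21.3]
tcp_rot: [3.141, 0.0, 1.266]
contact_force: [-1.9, -1.7, -15.4]
opening: 0.299
grasp_force: 79.8
```

The force crept up to 15 N as the controller settled, which is more than asked. I ease back to home, let it settle, and do the pull again properly.

move_arm([
  [0, 0, 0, 0, 0, 0.0006, 0.01],
  [0, 0, 0, 0, 0, 0.0013, 0.01],
  [0, 0, 0, 0, 0, 0.0015, 0.01],
  [0, 0, 0, 0, 0, 0.0015, 0.01],
  [0, 0, 0, 0, 0, 0.0015, 0.01],
  [0, 0, 0, 0, 0, 0.0015, 0.01],
])

```text
clock: 14.68
eef_pos: [452.8, 288.8, 20.9]
tcp_rot: [3.141, -0.0, 1.266]
contact_force: [-5.2, -2.8, -2.7]
opening: 0.302
grasp_force: 80.9
```

move_arm([
  [0, 0, 0, 0, 0, -0.0004, 0.01],
  [0, 0, 0, 0, 0, -0.0008, 0.01],
  [0, 0, 0, 0, 0, -0.0008, 0.01],
  [0, 0, 0, 0, 0, -0.0008, 0.01],
  [0, 0, 0, 0, 0, -0.0008, 0.01],
])

```text
clock: 15.3
eef_pos: [452.8, 288.8, 20.9]
tcp_rot: [3.141, 0.0, 1.266]
contact_force: [-4.7, -2.3, -5.6]
opening: 0.302
grasp_force: 80.6
```

move_arm([
  [0, 0, 0, 0, 0, 0, 0.01],
  [0, 0, 0, 0, 0, 0, 0.01],
])

```text
clock: 15.55
eef_pos: [452.8, 288.8, 20.9]
tcp_rot: [3.141, 0.0, 1.266]
contact_force: [-5.7, -1.7, -6.8]
opening: 0.302
grasp_force: 80.6
```

To row units: -0.0001 m is -0.0001.

move_arm([
  [0, 0, 0, 0, 0, -0.0001, 0.01],
  [0, 0, 0, 0, 0, -0.0001, 0.01],
])

```text
clock: 15.8
eef_pos: [452.8, 288.7, 20.9]
tcp_rot: [3.141, 0.0, 1.266]
contact_force: [-4.5, -1.8, -6.4]
opening: 0.297
grasp_force: 80.6
```

To row units: -0.0001 m is -0.0001.

move_arm([
  [0, 0, 0, 0, 0, -0.0001, 0.01],
  [0, 0, 0, 0, 0, -0.0001, 0.01],
])

```text
clock: 16.05
eef_pos: [452.8, 288.7, 20.9]
tcp_rot: [3.141, 0.0, 1.266]
contact_force: [-4.8, -0.7, -8.3]
opening: 0.299
grasp_force: 80.6
```

move_arm([
  [0, 0, 0, 0, 0, 0, 0.01],
  [0, 0, 0, 0, 0, 0, 0.01],
])

```text
clock: 16.3
eef_pos: [452.8, 288.7, 20.9]
tcp_rot: [3.141, 0.0, 1.266]
contact_force: [-4.0, -0.6, -8.5]
opening: 0.297
grasp_force: 80.6
```

To row units: -0.00005 m is -0.0001.

move_arm([
  [0, 0, 0, 0, 0, -0.0001, 0.01],
  [0, 0, 0, 0, 0, -0.0001, 0.01],
  [0, 0, 0, 0, 0, -0.0001, 0.01],
  [0, 0, 0, 0, 0, -0.0001, 0.01],
])

```text
clock: 16.8
eef_pos: [452.8, 288.7, 20.9]
tcp_rot: [3.141, 0.0, 1.266]
contact_force: [-4.6, -0.5, -10.6]
opening: 0.299
grasp_force: 80.6
```

move_arm([
  [0, 0, 0, 0, 0, 0, 0.01],
  [0, 0, 0, 0, 0, 0, 0.01],
  [0, 0, 0, 0, 0, 0, 0.01],
  [0, 0, 0, 0, 0, 0, 0.01],
])

```text
clock: 17.3
eef_pos: [452.9, 288.7, 20.9]
tcp_rot: [3.141, 0.0, 1.266]
contact_force: [-4.2, -0.4, -12.1]
opening: 0.299
grasp_force: 80.5
```

move_arm([
  [0, 0, 0, 0, 0, 0, 0.01],
  [0, 0, 0, 0, 0, 0, 0.01],
  [0, 0, 0, 0, 0, 0, 0.01],
])

```text
clock: 17.68
eef_pos: [452.9, 288.7, 20.9]
tcp_rot: [3.141, 0.0, 1.266]
contact_force: [-3.5, 0.2, -11.6]
opening: 0.301
grasp_force: 80.4
```

To row units: 0.00015 m is 0.0002.

move_arm([
  [0, 0, 0, 0, 0, 0.0002, 0.01],
  [0, 0, 0, 0, 0, 0.0002, 0.01],
  [0, 0, 0, 0, 0, 0.0002, 0.01],
])

```text
clock: 18.05
eef_pos: [452.9, 288.7, 20.9]
tcp_rot: [3.141, 0.0, 1.266]
contact_force: [-4.9, -0.2, -8.7]
opening: 0.297
grasp_force: 80.5
```

move_arm([
  [0, 0, 0, 0, 0, 0, 0.01],
  [0, 0, 0, 0, 0, 0, 0.01],
  [0, 0, 0, 0, 0, 0, 0.01],
])

```text
clock: 18.42
eef_pos: [452.9, 288.8, 20.9]
tcp_rot: [3.141, -0.0, 1.266]
contact_force: [-4.9, -0.2, -6.8]
opening: 0.298
grasp_force: 80.5
```

move_arm([
  [0, 0, 0, 0, 0, 0, 0.01],
  [0, 0, 0, 0, 0, 0, 0.01],
  [0, 0, 0, 0, 0, 0, 0.01],
  [0, 0, 0, 0, 0, 0, 0.01],
])

```text
clock: 18.92
eef_pos: [452.9, 288.7, 20.9]
tcp_rot: [3.141, 0.0, 1.266]
contact_force: [-4.8, -0.3, -7.6]
opening: 0.3
grasp_force: 80.5
```

To row units: -0.00006 m is -0.0001.

move_arm([
  [0, 0, 0, 0, 0, -0.0001, 0.01],
  [0, 0, 0, 0, 0, -0.0001, 0.01],
  [0, 0, 0, 0, 0, -0.0001, 0.01],
  [0, 0, 0, 0, 0, -0.0001, 0.01],
])

```text
clock: 19.42
eef_pos: [452.9, 288.7, 20.9]
tcp_rot: [3.141, -0.0, 1.266]
contact_force: [-5.2, -0.8, -6.7]
opening: 0.294
grasp_force: 80.5
```

move_arm([
  [0, 0, 0, 0, 0, 0, 0.01],
  [0, 0, 0, 0, 0, 0, 0.01],
  [0, 0, 0, 0, 0, 0, 0.01],
  [0, 0, 0, 0, 0, 0, 0.01],
])

```text
clock: 19.92
eef_pos: [452.9, 288.7, 20.9]
tcp_rot: [3.141, -0.0, 1.266]
contact_force: [-4.6, -0.3, -7.4]
opening: 0.296
grasp_force: 80.5
```

move_arm([
  [0, 0, 0, 0, 0, 0, 0.01],
  [0, 0, 0, 0, 0, 0, 0.01],
  [0, 0, 0, 0, 0, 0, 0.01],
  [0, 0, 0, 0, 0, 0, 0.01],
])

```text
clock: 20.42
eef_pos: [452.9, 288.7, 20.9]
tcp_rot: [3.141, -0.0, 1.266]
contact_force: [-4.7, -0.4, -6.6]
opening: 0.299
grasp_force: 80.5
```

To row units: -0.00012 m is -0.0002.

move_arm([
  [0, 0, 0, 0, 0, -0.0002, 0.01],
  [0, 0, 0, 0, 0, -0.0002, 0.01],
  [0, 0, 0, 0, 0, -0.0002, 0.01],
])

```text
clock: 20.8
eef_pos: [452.8, 288.7, 20.9]
tcp_rot: [3.141, 0.0, 1.266]
contact_force: [-3.5, 0.2, -8.9]
opening: 0.295
grasp_force: 80.5
```

move_arm([
  [0, 0, 0, 0, 0, 0, 0.01],
  [0, 0, 0, 0, 0, 0, 0.01],
  [0, 0, 0, 0, 0, 0, 0.01],
  [0, 0, 0, 0, 0, 0, 0.01],
])

```text
clock: 21.3
eef_pos: [452.9, 288.7, 20.9]
tcp_rot: [3.141, 0.0, 1.266]
contact_force: [-3.7, 0.1, -10.7]
opening: 0.296
grasp_force: 80.4
```

move_arm([
  [0, 0, 0, 0, 0, 0, 0.01],
  [0, 0, 0, 0, 0, 0, 0.01],
  [0, 0, 0, 0, 0, 0, 0.01],
  [0, 0, 0, 0, 0, 0, 0.01],
])

```text
clock: 21.8
eef_pos: [452.9, 288.7, 20.9]
tcp_rot: [3.141, 0.0, 1.266]
contact_force: [-4.0, 0.3, -13.2]
opening: 0.294
grasp_force: 80.3
```

To row units: 0.0001 m is 0.0001.

move_arm([
  [0, 0, 0, 0, 0, 0.0001, 0.01],
  [0, 0, 0, 0, 0, 0.0001, 0.01],
])

```text
clock: 22.05
eef_pos: [452.8, 288.7, 20.9]
tcp_rot: [3.141, 0.0, 1.266]
contact_force: [-3.0, -0.8, -11.2]
opening: 0.296
grasp_force: 80.3
```

move_arm([
  [0, 0, 0, 0, 0, -0.0001, 0.01],
  [0, 0, 0, 0, 0, -0.0001, 0.01],
])

```text
clock: 22.3
eef_pos: [452.9, 288.7, 20.9]
tcp_rot: [3.141, 0.0, 1.266]
contact_force: [-3.2, 1.4, -12.5]
opening: 0.299
grasp_force: 80.3
```

move_arm([
  [0, 0, 0, 0, 0, 0, 0.01],
  [0, 0, 0, 0, 0, 0, 0.01],
])

```text
clock: 22.55
eef_pos: [452.9, 288.7, 20.9]
tcp_rot: [3.141, -0.0, 1.266]
contact_force: [-3.9, 0.5, -12.4]
opening: 0.296
grasp_force: 80.3
```

To row units: 0.0001 m is 0.0001.

move_arm([
  [0, 0, 0, 0, 0, 0.0001, 0.01],
  [0, 0, 0, 0, 0, 0.0001, 0.01],
])

```text
clock: 22.8
eef_pos: [452.9, 288.7, 20.9]
tcp_rot: [3.141, 0.0, 1.266]
contact_force: [-4.1, -0.5, -9.9]
opening: 0.304
grasp_force: 80.4
```

move_arm([
  [0, 0, 0, 0, 0, 0, 0.01],
  [0, 0, 0, 0, 0, 0, 0.01],
])

```text
clock: 23.05
eef_pos: [452.8, 288.7, 20.9]
tcp_rot: [3.141, 0.0, 1.266]
contact_force: [-4.7, -0.3, -9.9]
opening: 0.301
grasp_force: 80.4
```

move_arm([
  [0, 0, 0, 0, 0, 0, 0.01],
  [0, 0, 0, 0, 0, 0, 0.01],
])

```text
clock: 23.3
eef_pos: [452.9, 288.7, 20.9]
tcp_rot: [3.141, -0.0, 1.266]
contact_force: [-4.2, 0.5, -9.1]
opening: 0.296
grasp_force: 80.4
```

Steady at 9 to 10 N at the wrist, about 8 N net. I hold it to complete a full second.

move_arm([
  [0, 0, 0, 0, 0, 0, 0.01],
  [0, 0, 0, 0, 0, 0, 0.01],
  [0, 0, 0, 0, 0, 0, 0.01],
])

```text
clock: 23.68
eef_pos: [452.9, 288.7, 20.9]
tcp_rot: [3.141, 0.0, 1.266]
contact_force: [-4.3, -0.0, -8.0]
opening: 0.299
grasp_force: 80.4
```

move_arm([
  [0, 0, 0, 0, 0, 0, 0.01],
  [0, 0, 0, 0, 0, 0, 0.01],
  [0, 0, 0, 0, 0, 0, 0.01],
  [0, 0, 0, 0, 0, 0, 0.01],
])

```text
clock: 24.18
eef_pos: [452.9, 288.7, 20.9]
tcp_rot: [3.141, 0.0, 1.266]
contact_force: [-4.5, -1.4, -6.3]
opening: 0.294
grasp_force: 80.5
```

To row units: 0.0003 m is 0.0004.

move_arm([
  [0, 0, 0, 0, 0, 0.0004, 0.01],
  [0, 0, 0, 0, 0, 0.0004, 0.01],
  [0, 0, 0, 0, 0, 0.0004, 0.03],
  [0, 0, 0, 0, 0, 0.0004, 0.045],
  [0, 0, 0, 0, 0, 0.0004, 0.055],
  [0, 0, 0, 0, 0, 0.0004, 0.055],
  [0, 0, 0, 0, 0, 0.0004, 0.055],
])

```text
clock: 25.05
eef_pos: [453.0, 288.8, 20.6]
tcp_rot: [3.14, -0.0, 1.266]
contact_force: [-0.3, 0.6, -0.0]
opening: 0.64
grasp_force: 0.0
```

To row units: -0.17 m is -0.2125, -0.16 m is -0.2.

move_arm([
  [0, 0, 0, 0, 0, -0.0063, 0.055],
  [0, 0, 0, 0, 0, -0.025, 0.055],
  [0, 0, 0, 0, 0, -0.0625, 0.055],
  [0, 0, 0, 0, 0, -0.1125, 0.055],
  [0, 0, 0, 0, 0, -0.1625, 0.055],
  [0, 0, 0, 0, 0, -0.2, 0.055],
  [0, 0, 0, 0, 0, -0.2125, 0.055],
  [0, 0, 0, 0, 0, -0.2125, 0.055],
])

```text
clock: 26.05
eef_pos: [452.8, 288.8, 191.0]
tcp_rot: [3.14, -0.001, 1.266]
contact_force: [0.1, 0.1, -0.1]
opening: 0.643
grasp_force: 0.0
```

```bash
python3 - <<'E'
from h import *
s=sensors.sense();print(s['clock'],s['eef_pos'],s['contact_force'])
im,d=grab_frame('side');c=cloud('side',d)
cyl(c,np.array([453.,288.]),72.5,-40,40,45,85,'ext between clips');cyl(c,np.array([453.,288.]),72.5,-90,100,45,72,'ext all')
cyl(c,np.array([545.5,256.]),72.5,-40,40,45,85,'spare')
print(cv2.minAreaRect(comp(c,150,400,240,420,20,33)[:,:2].astype(np.float32)))
m=(c[300:420,150:400,2]);save('a7',np.hstack([cv2.resize(im[130:400,130:400],(600,600))]))
E
```

```text
26.05 [452.77395497 288.83097808 190.9897297 ] [ 0.05046784  0.06627366 -0.09660123]
ext between clips 559 axis at s=0: q 0.9 z 57.3  yaw 72.56 slope -0.001 rms 0.55 xy [453.8 287.7]
ext all 1312 axis at s=0: q 0.5 z 57.2  yaw 72.45 slope -0.003 rms 0.61 xy [453.5 287.8]
spare 528 axis at s=0: q 2.7 z 57.4  yaw 72.62 slope -0.002 rms 0.61 xy [548.1 255.2]
((501.19818115234375, 273.3038330078125), (302.9105529785156, 260.65185546875), 72.31710052490234)
```

View pics/a7.png

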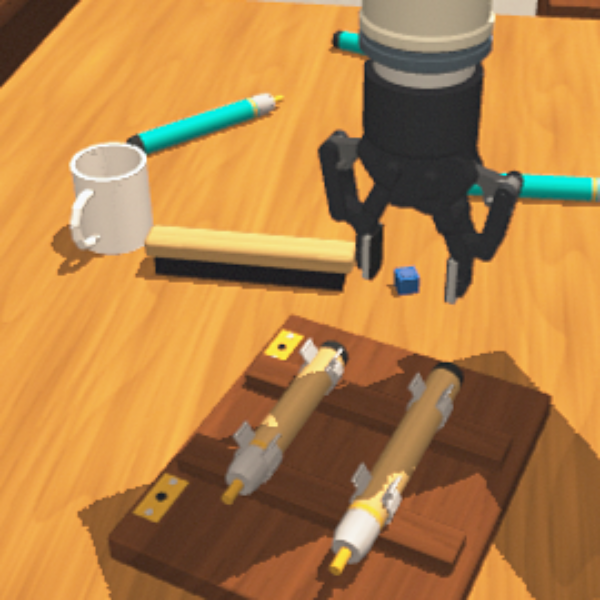

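The picture shows the extension fully home in both clips ((430,390) and (375,490)), with its axis level at 57.3 mm like the spare's. The rack, spare, chalk, mug and brush are where they were and the gripper is clear.

```bash
python3 -c "
from rig import order
print(order.sign_off())"
```

```text
the job is handed in; nothing more can be done
None
```

The extension is clipped fully home in both clips, passed an 8 N pull held for about a second, and was released in place; two earlier pulls crept past 8 N, to about 13 N and then 10–11 N on the clips, and the rack stayed put to within the 1 mm the camera can tell.

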